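Find and seat the rocking burner cap

ROBOT

A 6-joint arm with a two-finger parallel gripper is mounted at the origin on the work surface. World frame = base frame: x ahead of the robot, y to its left, z up, the work surface at z = 0. Lengths are in mm, angles in rad, forces in N, time in s.
With the tool pointing down it reaches from about 250 to 725 mm from the base axis. Payload 9.7 kg.
Tool frame: the origin (TCP) lies midway between the tips of the shut fingers; the grasp point (between the pads) lies 19 mm behind it; x points along the fingers, y is the direction in which the jaws open and shut, and the axes are right-handed (so a half turn about x gives the same grasp; the last joint's range is limited). The gripper opens to 85 mm and grips with 20 to 120 N. Pads are 22 mm wide; open, the fingers measure 114 mm over their backs; the gripper's body (76 mm by 85 mm) begins 54 mm behind the grasp point. The pads swing forward as they close: fully open they stand 13 mm farther back than shut.
Start: joints at [-1.129, 0.087, 0.176, 1.66, 0, 1.571], TCP at [235.159, -497.189, 205.684] pointing down, gripper open.
Joint ranges: [-3.13, 3.13], [-0.85, 1.81], [-1.15, 1.24], [-2.2, 2.28], [-1.44, 1.52], [-3.14, 3.14]. Speed limits (rad/s): [2.22, 2.22, 2.57, 3.14, 3.14, 3.14].

INTERFACE

Orientations are given as a unit quaternion [w, x, y, z].
In Python, from bench import manip gives the robot as it stands.
- The arm moves only by the tool jog_arm, never from a script. Its argument "targets" is text: rows parted by semicolons, each of 5 numbers parted by spaces: the closure, from 0 (fully open) to 1 (shut), then the shift along the world's x, y, z in m, then the turn about the world's z in rad. In form: gripper tx ty tz turn; .... A call has exactly 10 rows; each row shifts and turns the commanded pose from where the row before left it; what a row does not reach is not made up. A row lasts 1/8 s, in which the tool goes at most 62.5 mm and 10.7 degrees, less where a joint would pass 70% of its speed; a pose out of reach is approached as far as the arm can. A call is refused whole if a number of a shift passes 0.0625 or a number of a turn 0.188, either way. A call with a gripper value outside its range is refused whole. The fingers move at their own pace and stop on an object; "force" is the grip in N (left out, the last holds). Time passes only in rows, so rows that do not move let the fingers close, or fill a call up. It gives the time, the measured TCP pose, the force and the opening at its end, in the units of the state.
- manip.observe(): the state, without advancing time (a new reading comes with each control period).
- manip.snapshot(name): name is "side" or "top"; returns (picture, depth): 400x640x3 uint8, red, green, blue; 400x640 float32, mm along the optical axis (not along the pixel's ray), 0 where there is no reading.
- manip.camera_info(name): a dict with "fx", "fy", "cx", "cy" (pixels), "distortion" ([k1, k2, p1, p2, k3] as OpenCV has them; the pictures are not rectified), "pose" (4x4, takes a point from camera to world coordinates). Camera axes: x right, y down, z forward; pixel columns grow to the right and rows downward; lengths in mm; the calibration is good to about 2 mm. A picture is of the moment at which its call begins. camera_info takes no time and is no camera call.
- manip.close_job(): hands the job in, once; it reports no verdict.
The state is a dict: "t": time; "joint_pos": joint angles; "dq": joint speeds; "effort": joint torques, N m; "tool_pos": TCP position; "ee_rot": TCP orientation; "wrist_force": force on the tool from outside, world axes, zero at the start; "moment": the same for the moment, N m; "opening": finger opening in mm.
Only numpy, scipy, OpenCV 4.12 (cv2) and the standard library are available. Lean on these libraries where they do the work, as an engineer would, in place of code of your own. Each camera call takes 0.05 s, during which the arm holds its last target.

TASK

One of the three burner caps on the gas hob is off its seat. Press with the fingertips near the rims of the caps until you have found it and it has rocked right over to level under your press, then nudge it sideways until it drops home and all three caps sit flat on their burners. Do not lift anything or unseat the two good caps, and leave the pan, spoon, grinder and dishes where they are.

Things in the scene. Friction and masses are not known exactly. Their poses are not given: they have to be found in the camera images.
- cap_1: Burner cap, one of three identical: flat round plate of matt black enamelled steel, 96 mm across, 8 mm thick, 0.2 to 0.33 kg, with a round locating plug 68 mm across and 4 mm deep under its middle. Origin: centre of the plate's underside (8 mm below its top face); z normal to the plate. Any of the three caps may be the unseated one, on any burner.
- cap_2: Burner cap, same shape, size and origin as cap_1. Seated, a cap's plug is down in the bore, its plate lies level on the burner's ring, origin 30 mm and top 38 mm above the counter. The unseated one lies 5 to 9 mm off its burner's centre with part of its plug on the ring: the side towards which it is displaced stands 4 to 6 mm proud, the other side rests on the ring.
- cap_3: Burner cap, same as cap_1. The unseated cap tilts 0.055 to 0.08 rad; a press of 1 to 5 N on its proud side within 15 mm of the rim rocks it level, 4 mm proud all round; let go, it tips back. Pushed at the edge of its proud side towards the burner's centre (a few newtons of friction) it drops in.
- burner_left (a point): Centre of the left (+y) burner at the height of its top ring, 30 mm above the counter; aluminium head, fixed: ring 88 mm outside, bore 74 mm, so a cap's plug has 3 mm play all round. The hob panel below is 6 mm above the counter.
- burner_middle (a point): Centre of the middle burner, same as the left one. The three stand in a row, 170 mm apart along the point's y.
- burner_right (a point): Centre of the right (-y) burner, same as the others. Each burner has a black control knob, 36 mm across and up to 32 mm above the counter, 145 mm from its centre along the point's -x.
- paella_pan: small steel paella pan, 196 mm across, 245 mm over its two loop handles (along its y), 46 mm high; loose, right of the hob; origin under its centre. Leave alone.
- spoon: wooden rice spoon, 250 mm long along its x, 60 mm wide at the bowl (+x), 10 mm high; loose, beyond the hob; origin 110 mm from the bowl's end, on the counter. Leave alone.
- grinder: glass pepper grinder with a steel top, 52 mm across, 133 mm high, standing beyond the hob; loose; origin under its centre. Leave alone.
- dish_lower: lower of two stacked terracotta dishes, 144 mm across, 34 mm high, left of the hob; loose; origin under its centre. Leave alone.
- dish_upper: upper of the two stacked dishes, 142 mm across, top 44 mm above the counter; origin under its centre. Leave alone.
Things that resemble listed ones, but are neither listed nor needed, are in the scene too. Leave any purple or red look-alike of the cap_2 alone.

How it is judged (in metres and radians):
On the way:
1. the unseated cap has been rocked: pressed by the fingers until it lies level (tilt under 0.045 rad) while still standing more than 2 mm proud of its seat (((contact force between the fingers and cap_1 above 0.4 N and height (world z) of cap_1 above 0.032 m and angle between cap_1's own z axis and vertical below 0.045 rad) or (contact force between the fingers and cap_2 above 0.4 N and height (world z) of cap_2 above 0.032 m and angle between cap_2's own z axis and vertical below 0.045 rad) or (contact force between the fingers and cap_3 above 0.4 N and height (world z) of cap_3 above 0.032 m and angle between cap_3's own z axis and vertical below 0.045 rad))), for 0.04 s.
At the end, for the whole second after the job is handed in: all three caps sit at rest in their burners: centre within 6 mm of a burner centre, height within -1.5/+1.2 mm of the seated height (origin 30 mm above the counter), tilt under 0.025 rad (height (world z) of cap_1 between 0.0285 and 0.0312 m and angle between each of cap_1, cap_2, cap_3's own z axis and vertical below 0.025 rad and linear speed of each of cap_1, cap_2, cap_3 below 0.01 m/s and (horizontal distance between cap_1 and burner_left below 0.006 m or horizontal distance between cap_1 and burner_middle below 0.006 m or horizontal distance between cap_1 and burner_right below 0.006 m) and height (world z) of cap_2 between 0.0285 and 0.0312 m and (horizontal distance between cap_2 and burner_left below 0.006 m or horizontal distance between cap_2 and burner_middle below 0.006 m or horizontal distance between cap_2 and burner_right below 0.006 m) and height (world z) of cap_3 between 0.0285 and 0.0312 m and (horizontal distance between cap_3 and burner_left below 0.006 m or horizontal distance between cap_3 and burner_middle below 0.006 m or horizontal distance between cap_3 and burner_right below 0.006 m)); the robot touches nothing.
It fails at once if a cap is lifted (its centre more than 12 mm above its seated height) (height (world z) of any of cap_1, cap_2, cap_3 above 0.042 m).
It fails at once if a second cap is unseated (height (world z) of each of cap_1, cap_2 above 0.032 m or height (world z) of each of cap_2, cap_3 above 0.032 m or height (world z) of each of cap_1, cap_3 above 0.032 m).
It fails at once if the pan, spoon, grinder or a dish is moved by more than 15 mm (distance of any of paella_pan, spoon, grinder, dish_lower, dish_upper from where it was at the start of the episode above 0.015 m).
It also fails if it takes over 54 s, if anything falls off the work surface, if the arm or the gripper's body presses on something with over 40 N, if the wrist force passes 120 N, or if a joint passes its speed limit or range.

## Working session

There is one attempt and no reset: what is moved stays moved. The work goes in short steps, Python scripts to look and compute and a tool call to move; the robot and the scene stay as the last step left them, time stands still between calls to the robot, and variables do not carry over. Pictures are saved under pics/ and viewed, and the job is handed in when it is done.

Besides the shell and the picture viewer there is one more tool, called after "Call:" as name(argument=value, ...) on one line, values as JSON. jog_arm: Moves the arm, as the interface text tells. Its arguments: {"type":"object","properties":{"targets":{"type":"string"},"force":{"type":"number"}},"required":["targets"]}

```bash
mkdir -p pics; python3 - <<'E'
from bench import manip
import cv2, numpy as np, pickle
s=manip.observe(); print(s)
for n in("top","side"):
    im,d=manip.snapshot(n); c=manip.camera_info(n)
    pickle.dump((im,d,c),open(f"{n}0.pkl","wb")); cv2.imwrite(f"pics/{n}0.png",im[:,:,::-1]); print(n,{k:np.round(v,3).tolist() for k,v in c.items()})
E
```

```text
{'t': 0.0, 'joint_pos': array([-1.12897682e+00,  8.74559700e-02,  1.75150750e-01,  1.65979112e+00,
       -1.44119986e-05,  1.57085457e+00]), 'dq': array([-0.00025307,  0.0005281 ,  0.00035186, -0.00022313, -0.00018742,
        0.00028661]), 'effort': array([-2.15194709e-04, -5.20387387e+01,  4.64808619e+01,  1.61041523e-02,
        1.35748999e-05,  7.08874426e-08]), 'tool_pos': array([ 235.0593865 , -496.95930444,  204.99386926]), 'ee_rot': array([-0.15447191, -0.6898217 , -0.15536659,  0.69003309]), 'wrist_force': array([-0.44199501, -0.30419146, -0.20825961]), 'moment': array([ 0.01647061, -0.01871629, -0.03408997]), 'opening': 85.5481996937727}
top {'fx': 366.336, 'fy': 366.336, 'cx': 317.031, 'cy': 197.11, 'distortion': [-0.056, 0.0, 0.0, 0.0, 0.0], 'pose': [[-0.008, -0.982, 0.19, 319.741], [-1.0, 0.014, 0.028, -2.116], [-0.03, -0.19, -0.981, 1030.936], [0.0, 0.0, 0.0, 1.0]]}
side {'fx': 402.607, 'fy': 402.607, 'cx': 321.037, 'cy': 197.852, 'distortion': [0.008, 0.0, 0.0, 0.0, 0.0], 'pose': [[-0.83, -0.249, 0.5, -35.391], [-0.558, 0.393, -0.731, 814.336], [-0.015, -0.885, -0.465, 579.731], [0.0, 0.0, 0.0, 1.0]]}
```

View pics/top0.png

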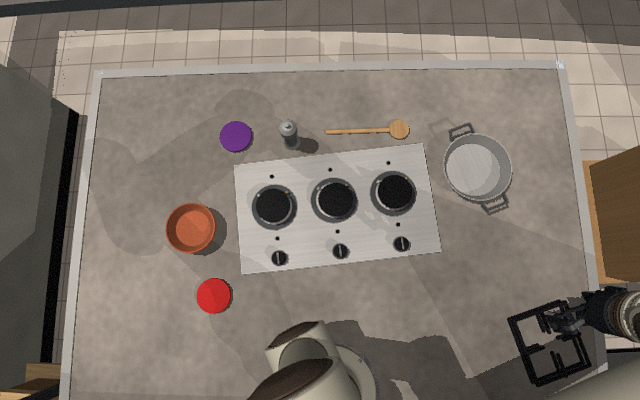

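View pics/side0.png

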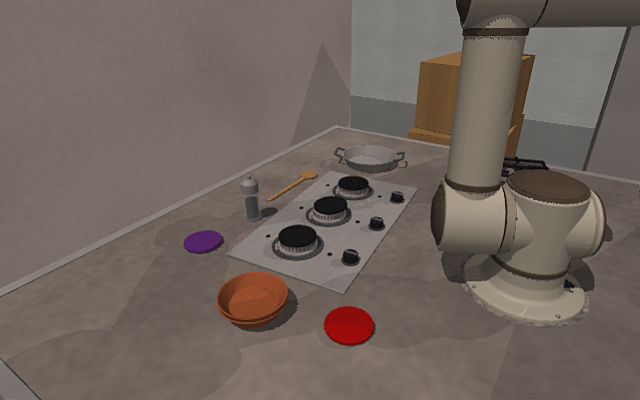

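```bash
cat > h.py <<'E'
import cv2, numpy as np, pickle
def load(n): return pickle.load(open(n,"rb"))
def KD(c): return np.array([[c["fx"],0,c["cx"]],[0,c["fy"],c["cy"]],[0,0,1]]),np.array(c["distortion"])
def rays(px,c):
    K,D=KD(c); u=cv2.undistortPoints(np.array(px,float).reshape(-1,1,2),K,D)[:,0]
    return np.c_[u,np.ones(len(u))]
def onplane(px,c,z):
    r=rays(px,c)@c["pose"][:3,:3].T; o=c["pose"][:3,3]
    return o+r*((z-o[2])/r[:,2])[:,None]
def depthpts(px,d,c):
    px=np.array(px,int); dd=d[px[:,1],px[:,0]]; ok=dd>0
    r=rays(px[ok],c)*dd[ok][:,None]
    return r@c["pose"][:3,:3].T+c["pose"][:3,3]
E
python3 - <<'E'
from h import *
for n,box in(("top",(240,165,425,232)),("side",(265,170,380,262))):
    im,d,c=load(f"{n}0.pkl")
    x0,y0,x1,y1=box
    cv2.imwrite(f"pics/{n}0z.png",cv2.resize(im[y0:y1,x0:x1,::-1],None,fx=4 if n=="top" else 6,fy=4 if n=="top" else 6,interpolation=cv2.INTER_CUBIC))
    m=np.zeros(im.shape[:2],np.uint8); m[y0:y1,x0:x1]=(im[y0:y1,x0:x1].max(2)<28)
    cs,_=cv2.findContours(m,cv2.RETR_EXTERNAL,cv2.CHAIN_APPROX_NONE)
    for k in cs:
        a=cv2.contourArea(k)
        if a<200: continue
        (u,v),ax,an=cv2.fitEllipse(k)
        w=onplane([[u,v]],c,38)[0]
        mm=np.zeros_like(m); cv2.drawContours(mm,[k],-1,1,-1); mm=cv2.erode(mm,np.ones((3,3)))
        ys,xs=np.nonzero(mm); P=depthpts(np.c_[xs,ys],d,c)
        q=P-P.mean(0); A=np.c_[q[:,:2],np.ones(len(q))]; s=np.linalg.lstsq(A,q[:,2],rcond=None)[0]
        print(n,a,np.round([u,v],1),np.round(ax,1),"w",w.round(1),"mean",P.mean(0).round(1),"slope",s[:2].round(3),"res",(q[:,2]-A@s).std().round(2))
im,d,c=load("top0.pkl")
# knobs, dots
g=im.max(2)
for b in((268,245,292,270),(329,240,352,262),(390,233,413,255),(265,170,278,183),(324,163,337,176),(382,157,395,169),(271,232,284,245),(331,225,344,238),(391,218,404,231)):
    x0,y0,x1,y1=b; m=g[y0:y1,x0:x1]<80; ys,xs=np.nonzero(m); p=[xs.mean()+x0,ys.mean()+y0]; print(b,np.round(p,1),len(xs),onplane([p],c,6)[0].round(1),onplane([p],c,30)[0].round(1))
E
```

```text
top 344.0 [338.3 195.8] [21.9 30.1] w [515.1 -32.3  38. ] mean [524.  -37.6  40.6] slope [-0.024 -0.044] res 1.81
top 811.0 [394.7 191.2] [31.4 33.1] w [ 525.9 -187.8   38. ] mean [ 525.9 -187.9   37.8] slope [0.001 0.003] res 1.82
side 601.0 [297.2 235.9] [20.6 37.4] w [484.7 161.2  38. ] mean [486.1 159.6  36.7] slope [-0.001 -0.005] res 1.04
side 416.5 [330.3 205.1] [16.4 32.6] w [501.2 -14.6  38. ] mean [500.1 -12.8  39.4] slope [-0.041 -0.049] res 1.11
side 282.5 [353.1 183.1] [12.4 29.4] w [ 518.3 -172.    38. ] mean [ 520.1 -174.2   36.7] slope [-0.002  0.002] res 1.16
(268, 245, 292, 270) [279.2 257.8] 154 [348.3 133.9   6. ] [347.6 130.7  30. ]
(329, 240, 352, 262) [339.9 251. ] 152 [365.6 -34.7   6. ] [364.5 -33.9  30. ]
(390, 233, 413, 255) [401.1 243.9] 162 [ 383.  -204.7    6. ] [ 381.6 -199.9   30. ]
(265, 170, 278, 183) [271.2 176. ] 10 [582.7 159.9   6. ] [576.5 156.1  30. ]
(324, 163, 337, 176) [329.9 169.1] 8 [600.4 -10.3   6. ] [593.8 -10.1  30. ]
(382, 157, 395, 169) [388.  162.5] 8 [ 617.6 -178.8    6. ] [ 610.7 -174.7   30. ]
(271, 232, 284, 245) [277. 238.] 9 [403.3 140.8   6. ] [401.4 137.4  30. ]
(331, 225, 344, 238) [337. 231.] 9 [421.1 -27.6   6. ] [418.8 -27.   30. ]
(391, 218, 404, 231) [397.6 224.1] 11 [ 438.4 -197.7    6. ] [ 435.6 -193.1   30. ]
```

```bash
python3 -c "
import cv2
for n in ('top','side'): print(cv2.imread(f'pics/{n}0z.png').shape)"
```

```text
(268, 740, 3)
(552, 690, 3)
```

View pics/top0z.png

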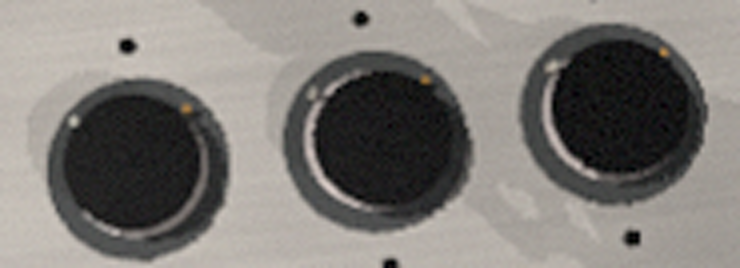

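View pics/side0z.png

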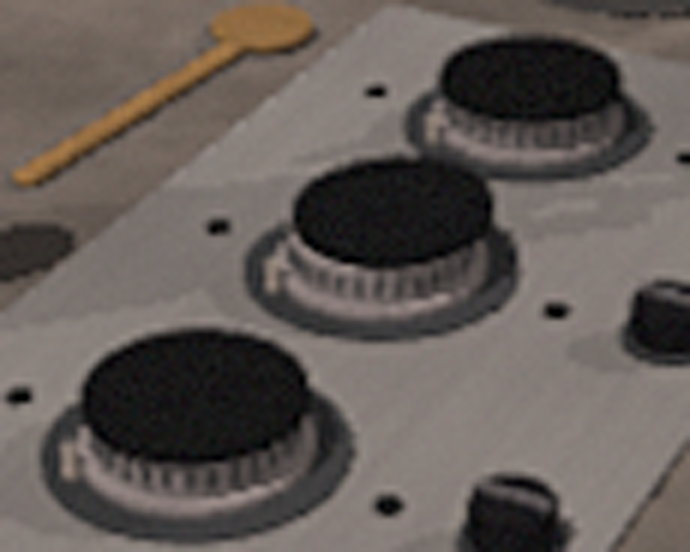

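```bash
python3 - <<'E'
from h import *
im,d,c=load("top0.pkl")
for n in("top","side"):
  im,d,c=load(n+"0.pkl")
  cents=[(272,205),(334,200),(394,192)] if n=="top" else [(297,236),(330,206),(353,184)]
  for th in (32,38,45):
    for uv in cents:
        R=25
        u0,v0=uv; m=np.zeros(im.shape[:2],np.uint8); sub=(slice(v0-R,v0+R),slice(u0-R,u0+R))
        m[sub]=(cv2.GaussianBlur(im,(3,3),0)[sub].max(2)<th)
        m=cv2.morphologyEx(m,cv2.MORPH_OPEN,cv2.getStructuringElement(cv2.MORPH_ELLIPSE,(9,9)))
        cs,_=cv2.findContours(m,0,1)
        k=max(cs,key=cv2.contourArea); k=cv2.convexHull(k); (u,v),ax,an=cv2.fitEllipse(k)
        mm=np.zeros_like(m); cv2.drawContours(mm,[k],-1,1,-1); mm=cv2.erode(mm,np.ones((5,5)))
        ys,xs=np.nonzero(mm); P=depthpts(np.c_[xs,ys],d,c); q=P-P.mean(0); A=np.c_[q[:,:2],np.ones(len(q))]; s=np.linalg.lstsq(A,q[:,2],rcond=None)[0]
        print(n,th,cv2.contourArea(k),np.round([u,v],1),np.round(ax,1),onplane([[u,v]],c,38)[0].round(1),"pl",P.mean(0).round(1),s[:2].round(3))
E
```

```text
Traceback (most recent call last):
ValueError: max() iterable argument is empty
```

```bash
cat > caps.py <<'E'
from h import *
def caps(im,d,c,n,th):
    cents=[(272,205),(334,200),(394,192)] if n=="top" else [(297,236),(330,206),(353,184)]
    for uv in cents:
        R=25
        u0,v0=uv; m=np.zeros(im.shape[:2],np.uint8); sub=(slice(v0-R,v0+R),slice(u0-R,u0+R))
        m[sub]=(cv2.GaussianBlur(im,(3,3),0)[sub].max(2)<th)
        m=cv2.morphologyEx(m,cv2.MORPH_OPEN,cv2.getStructuringElement(cv2.MORPH_ELLIPSE,(9,9)))
        cs,_=cv2.findContours(m,0,1)
        if not cs: print("none",uv); continue
        k=max(cs,key=cv2.contourArea); k=cv2.convexHull(k); (u,v),ax,an=cv2.fitEllipse(k)
        mm=np.zeros_like(m); cv2.drawContours(mm,[k],-1,1,-1); mm=cv2.erode(mm,np.ones((5,5)))
        ys,xs=np.nonzero(mm); P=depthpts(np.c_[xs,ys],d,c); q=P-P.mean(0); A=np.c_[q[:,:2],np.ones(len(q))]; s=np.linalg.lstsq(A,q[:,2],rcond=None)[0]
        print(n,th,cv2.contourArea(k),np.round([u,v],1),np.round(ax,1),onplane([[u,v]],c,38)[0].round(1),"pl",P.mean(0).round(1),s[:2].round(3))
E
python3 - <<'E'
from caps import *
for n in("top","side"):
  for th in (36,44,52): caps(*load(n+"0.pkl"),n,th)
E
```

```text
top 36 699.5 [273.2 204.6] [30.4 31.3] [492.8 148.   38. ] pl [493.6 146.5  37.5] [-0.003  0.002]
top 36 824.0 [336.3 199.2] [32.  33.7] [505.6 -26.5  38. ] pl [505.3 -26.3  40.7] [-0.038 -0.048]
top 36 828.5 [395.2 191.4] [31.6 34.3] [ 525.3 -189.3   38. ] pl [ 525.5 -189.1   37.8] [-0.001  0.006]
top 44 801.5 [272.7 204.8] [32.2 32.5] [492.4 149.3  38. ] pl [492.6 149.7  37.5] [-0.003 -0.   ]
top 44 890.5 [336.9 199.4] [32.6 35.7] [505.2 -28.   38. ] pl [504.7 -27.6  40.7] [-0.039 -0.04 ]
top 44 883.0 [395.8 191.9] [31.9 36.9] [ 523.9 -190.9   38. ] pl [ 525.  -190.5   37.7] [0.004 0.022]
top 52 838.0 [272.6 204.9] [32.4 33.5] [492.2 149.7  38. ] pl [492.3 150.1  37.5] [-0.001 -0.001]
top 52 966.5 [337.4 200.2] [33.9 37.4] [502.9 -29.5  38. ] pl [503.3 -29.6  40.1] [-0.016  0.005]
top 52 928.5 [396.1 192. ] [32.6 37.7] [ 523.7 -191.6   38. ] pl [ 524.6 -191.2   37.4] [0.011 0.045]
side 36 600.0 [297.1 236.1] [21.6 36.9] [484.1 162.1  38. ] pl [485.6 160.2  36.8] [-0.005  0.002]
side 36 410.5 [330.7 204.9] [17.2 32.1] [500.8 -16.1  38. ] pl [499.7 -13.6  39.6] [-0.049 -0.04 ]
side 36 286.5 [353.  183.2] [13.5 28.8] [ 518.2 -171.2   38. ] pl [ 520.  -173.9   36.9] [-0.003  0.011]
side 44 633.5 [297.3 236.1] [21.8 37.7] [483.9 161.8  38. ] pl [485.3 160.2  36.8] [-0.003  0.   ]
side 44 444.0 [330.9 204.9] [18.  32.6] [500.4 -16.4  38. ] pl [499.1 -13.8  39.6] [-0.046 -0.044]
side 44 301.0 [353.1 183.2] [13.8 29. ] [ 517.9 -171.3   38. ] pl [ 519.2 -173.4   36.9] [-0.002  0.01 ]
side 52 657.5 [297.2 236.2] [22.4 38.2] [483.8 162.3  38. ] pl [485.4 160.7  36.7] [-0.002 -0.002]
side 52 468.0 [330.6 204.9] [18.5 33.5] [501.1 -16.3  38. ] pl [499.5 -13.6  39.6] [-0.044 -0.045]
side 52 326.5 [353.2 183.3] [14.5 29.7] [ 517.3 -170.9   38. ] pl [ 519.1 -173.4   36.8] [-0.001  0.008]
```

```bash
python3 - <<'E'
from h import *
for n in("top","side"):
    im,d,c=load(n+"0.pkl"); I=im.astype(int)
    print(n)
    for col in("red","purple","orange"):
        r,g,b=I[...,0],I[...,1],I[...,2]
        m={"red":(r>140)&(g<40)&(b<40),"purple":(b>g+40)&(r>g+20),"orange":(r>120)&(g>50)&(g<130)&(b<70)&(r>g+50)}[col].astype(np.uint8)
        cs,_=cv2.findContours(m,0,1); k=max(cs,key=cv2.contourArea); e=cv2.fitEllipse(k)
        x,y,w,h=cv2.boundingRect(k)
        mm=np.zeros_like(m); cv2.drawContours(mm,[k],-1,1,-1); ys,xs=np.nonzero(cv2.erode(mm,np.ones((3,3)))); P=depthpts(np.c_[xs,ys],d,c)
        print(col,np.round(e[0],1),np.round(e[1],1),onplane([e[0]],c,8)[0].round(1),P.mean(0).round(1),P.min(0).round(),P.max(0).round())
    K,D=KD(c); T=np.linalg.inv(c["pose"])
    for p in([235.1,-497,205],[0,0,0],[100,0,0],[0,100,0]):
        q=T[:3,:3]@np.array(p)+T[:3,3]; print(p,cv2.projectPoints(q.reshape(1,3),np.zeros(3),np.zeros(3),K,D)[0].ravel().round(1))
    # robot base / side plane check on counter height
    for uv in ((150,250),(500,250),(330,300)) if n=="top" else ((150,300),(350,350),(300,180)):
        print(uv,depthpts([uv],d,c).round(1))
E
```

```text
topTraceback (most recent call last):
  File "<stdin>", line 10, in <module>
  File "h.py", line 12, in depthpts
    r=rays(px[ok],c)*dd[ok][:,None]
      ~~~~^^^^^^^^^^
  File "h.py", line 5, in rays
    K,D=KD(c); u=cv2.undistortPoints(np.array(px,float).reshape(-1,1,2),K,D)[:,0]
                 ~~~~~~~~~~~~~~~~~~~^^^^^^^^^^^^^^^^^^^^^^^^^^^^^^^^^^^^^^^^
cv2.error: OpenCV(4.12.0) /io/opencv/modules/calib3d/src/undistort.dispatch.cpp:347: error: (-215:Assertion failed) CV_IS_MAT(_src) && CV_IS_MAT(_dst) && (_src->rows == 1 || _src->cols == 1) && (_dst->rows == 1 || _dst->cols == 1) && _src->cols + _src->rows - 1 == _dst->rows + _dst->cols - 1 && (CV_MAT_TYPE(_src->type) == CV_32FC2 || CV_MAT_TYPE(_src->type) == CV_64FC2) && (CV_MAT_TYPE(_dst->type) == CV_32FC2 || CV_MAT_TYPE(_dst->type) == CV_64FC2) in function 'cvUndistortPointsInternal'
```

```bash
python3 - <<'E'
from h import *
for n in("top","side"):
    im,d,c=load(n+"0.pkl"); I=im.astype(int)
    print(n)
    for col in("red","purple","orange"):
        r,g,b=I[...,0],I[...,1],I[...,2]
        m={"red":(r>140)&(g<50)&(b<50),"purple":(b>g+40)&(r>g+20),"orange":(r>100)&(g<130)&(b<80)&(r>g+50)&(g>35)}[col].astype(np.uint8)
        cs,_=cv2.findContours(m,0,1); k=max(cs,key=cv2.contourArea); e=cv2.fitEllipse(k)
        mm=np.zeros_like(m); cv2.drawContours(mm,[k],-1,1,-1); ys,xs=np.nonzero(cv2.erode(mm,np.ones((3,3))))
        print(col,cv2.contourArea(k),np.round(e[0],1),np.round(e[1],1),onplane([e[0]],c,8)[0].round(1))
        if (d[ys,xs]>0).any(): P=depthpts(np.c_[xs,ys],d,c); print(P.mean(0).round(1),P.min(0).round(),P.max(0).round())
    K,D=KD(c); T=np.linalg.inv(c["pose"])
    for p in([235.1,-497,205],[0,0,0],[100,0,0],[0,100,0]):
        q=T[:3,:3]@np.array(p)+T[:3,3]; print(p,cv2.projectPoints(q.reshape(1,3),np.zeros(3),np.zeros(3),K,D)[0].ravel().round(1))
    for uv in ((150,250),(500,250),(330,300)) if n=="top" else ((150,300),(350,380),(300,180)):
        print(uv,d[uv[1],uv[0]], onplane([uv],c,0).round(1), depthpts([uv],d,c).round(1) if d[uv[1],uv[0]]>0 else "")
E
```

```text
top
red 825.0 [213.4 295.6] [31.2 34.1] [246.1 314.9   8. ]
[246.1 313.2  11.8] [205. 273.   6.] [291. 357.  19.]
purple 704.0 [235.  135.7] [29.  30.9] [707.6 270.1   8. ]
[706.3 269.1  11.6] [664. 227.   6.] [751. 312.  18.]
orange 1912.0 [190.1 227.5] [47.9 50.9] [435.  390.3   8. ]
[433.2 383.6  26.1] [367. 312.  14.] [497. 445.  47.]
[235.1, -497, 205] [554.  303.3]
[0, 0, 0] [329.1 390.3]
[100, 0, 0] [328.7 351. ]
[0, 100, 0] [291.3 390.2]
(150, 250) 1034.9977 [[372.1 507.9   0. ]] [[372.  507.4   1.1]]
(500, 250) 1003.9271 [[ 362.1 -481.8    0. ]] [[ 362.  -480.8    2.3]]
(330, 300) 994.6516 [[233.2  -5.4   0. ]] [[233.2  -5.3   0.5]]
side
red 677.0 [348.6 330.7] [22.  48.9] [237.2 332.1   8. ]
[237.1 338.5  11.2] [203. 310.   6.] [279. 364.  14.]
purple 577.0 [201.9 240.9] [19.5 37.8] [704.8 275.2   8. ]
[701.7 277.4  10.7] [660. 232.   7.] [744. 319.  14.]
orange 2622.0 [251.3 296.5] [48.9 71. ] [455.4 361.6   8. ]
[443.3 371.1  25.2] [364. 313.  16.] [499. 450.  45.]
[235.1, -497, 205] [484.3 118. ]
[0, 0, 0] [519.5 282.1]
[100, 0, 0] [472.8 266.8]
[0, 100, 0] [509.6 309.3]
(150, 300) 853.8275 [[634.5 479.5   0. ]] [[638.2 477.6  -3.2]]
(350, 380) 673.49567 [[184.4 417.2   0. ]] [[185.7 414.9  -3.4]]
(300, 180) 1349.3612 [[ 721.1 -166.5    0. ]] [[ 712.7 -155.7    6.4]]
```

```bash
python3 - <<'E'
from h import *
im,d,c=load("side0.pkl"); g=im.max(2)
for p in([301.5,208],[327.7,185.2],[268.2,236.2],[357.7,221.8],[329.8,254.2]):
    u,v=map(int,p); s=g[v-4:v+5,u-5:u+6].astype(float); w=np.clip(110-s,0,None); ys,xs=np.indices(s.shape); q=[(xs*w).sum()/w.sum()+u-5,(ys*w).sum()/w.sum()+v-4]
    print(np.round(q,1),onplane([q],c,6)[0].round(1))
E
```

```text
[301.3 207.7] [596.1  -4.9   6. ]
[327.5 185. ] [ 614.4 -173.4    6. ]
[267.7 235.6] [581.1 162.9   6. ]
[357.2 221.4] [419.9 -24.9   6. ]
[329.3 253.8] [402.1 144.    6. ]
```

```bash
python3 - <<'E'
from scipy.spatial.transform import Rotation as R
q=[-0.15447191, -0.6898217 , -0.15536659,  0.69003309]
m=R.from_quat(q[1:]+q[:1]).as_matrix(); print(m.round(3)); import numpy as np; print(np.degrees(np.arctan2(m[1,1],m[0,1])))
E
```

```text
[[-0.001  0.428 -0.904]
 [ 0.001 -0.904 -0.428]
 [-1.    -0.001  0.   ]]
-64.68894376259897
```

Call:
jog_arm(targets="1 0 0.03 0 0; 1 0.02 0.05 0 0; 1 0.02 0.05 0 0; 1 0.03 0.05 0 0; 1 0.03 0.05 0 0; 1 0.03 0.05 0 0; 1 0.03 0.05 0 0; 1 0.03 0.05 -0.01 0; 1 0.03 0.04 -0.02 0; 1 0 0 0 0", force=60)

```text
t: 1.35
tool_pos: [455.5, -74.6, 173.5]
ee_rot: [-0.156, -0.689, -0.157, 0.691]
wrist_force: [-0.5, -1.3, 0.5]
opening: 0.0
```

Call:
jog_arm(targets="1 0.01 0.01 -0.03 0.15; 1 0.0135 0.0086 -0.03 0.15; 1 0 0 -0.03 0.159; 1 0 0 -0.023 0; 1 0 0 0 0; 1 0 0 0 0; 1 0 0 0 0; 1 0 0 0 0; 1 0 0 0 0; 1 0 0 0 0")

```text
t: 2.6
tool_pos: [478.7, -58.6, 62.8]
ee_rot: [0.308, 0.637, 0.308, -0.637]
wrist_force: [-0.7, 0.8, 0.7]
opening: 0.1
```

```bash
python3 - <<'E'
from bench import manip
import cv2, numpy as np, pickle
s=manip.observe(); print(s["joint_pos"].round(2),s["tool_pos"].round(1),s["wrist_force"].round(2))
ims=[]
for n in("top","side"):
    im,d=manip.snapshot(n); c=manip.camera_info(n)
    pickle.dump((im,d,c),open(f"{n}1.pkl","wb"))
    T=np.linalg.inv(c["pose"]); K=np.array([[c["fx"],0,c["cx"]],[0,c["fy"],c["cy"]],[0,0,1]])
    q=T[:3,:3]@s["tool_pos"]+T[:3,3]; print(n,cv2.projectPoints(q.reshape(1,3),np.zeros(3),np.zeros(3),K,np.array(c["distortion"]))[0].ravel().round(1))
    x,y=(250,140) if n=="top" else (240,130)
    ims.append(cv2.resize(im[y:y+130,x:x+180,::-1],None,fx=4,fy=4,interpolation=cv2.INTER_CUBIC))
    cv2.imwrite(f"pics/{n}1.png",ims[-1])
E
```

```text
[-0.12 -0.08 -0.27  1.38  0.    2.12] [478.7 -58.6  62.8] [-0.69  0.82  0.74]
top [348.7 207.3]
side [345.4 193.1]
```

View pics/top1.png

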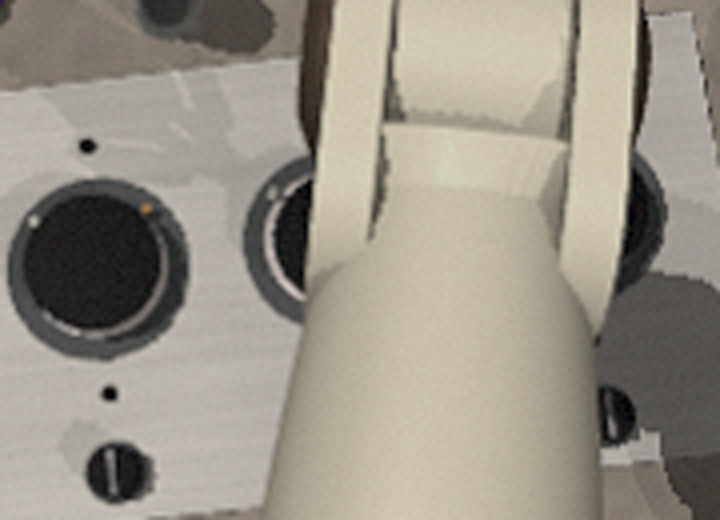

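View pics/side1.png

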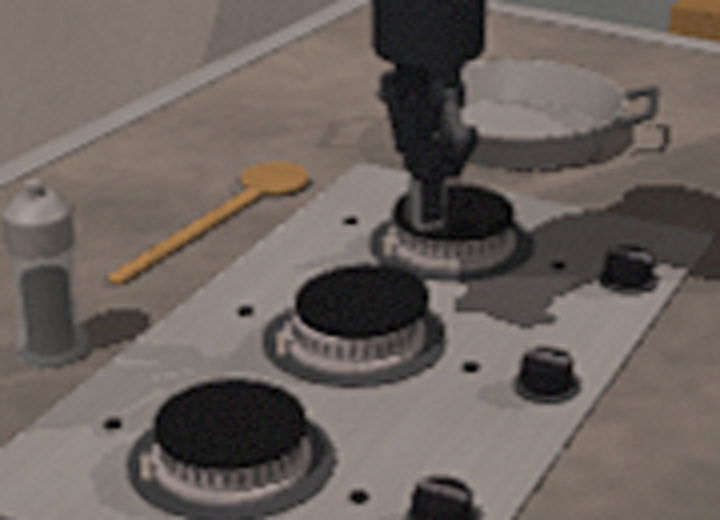

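```bash
python3 - <<'E'
from h import *
im,d,c=load("side1.pkl")
im0,d0,_=load("side0.pkl")
ch=(d>0)&(d0>0)&(d<d0-12)
for v in range(164,200,2):
    xs=np.nonzero(ch[v,320:380])[0]+320
    if len(xs): P=depthpts(np.c_[xs,np.full(len(xs),v)],d,c); print(v,xs.min(),xs.max(),P.mean(0).round(1),P.min(0).round(),P.max(0).round())
x,y=320,150
cv2.imwrite("pics/tipz.png",cv2.resize(im[y:y+60,x:x+60,::-1],None,fx=10,fy=10,interpolation=cv2.INTER_NEAREST))
E
```

```text
164 339 359 [454.8 -33.7 165.8] [422. -66. 144.] [504. -11. 178.]
166 339 359 [462.6 -48.4 153. ] [ 426. -327.   24.] [584. -13. 172.]
168 336 357 [467.4 -51.2 145. ] [ 432. -315.    1.] [670. -16. 164.]
170 339 356 [468.4 -51.7 138.7] [ 436. -304.    2.] [651. -22. 155.]
172 342 355 [459.  -39.9 139.5] [442. -51. 129.] [486. -27. 146.]
174 343 354 [459.6 -41.2 133. ] [448. -53. 123.] [484. -30. 138.]
176 343 351 [469.8 -52.9 120.1] [462. -64. 117.] [482. -44. 124.]
178 342 351 [472.6 -53.2 113.3] [463. -63. 110.] [487. -48. 116.]
180 342 351 [472.1 -52.4 107.7] [462. -66. 102.] [489. -46. 111.]
182 342 351 [472.2 -52.8 101.4] [463. -64.  97.] [488. -47. 104.]
184 343 351 [470.  -52.   96.1] [462. -63.  93.] [481. -46.  99.]
186 344 349 [472.6 -53.8  88.6] [467. -58.  88.] [477. -48.  90.]
```

View pics/tipz.png

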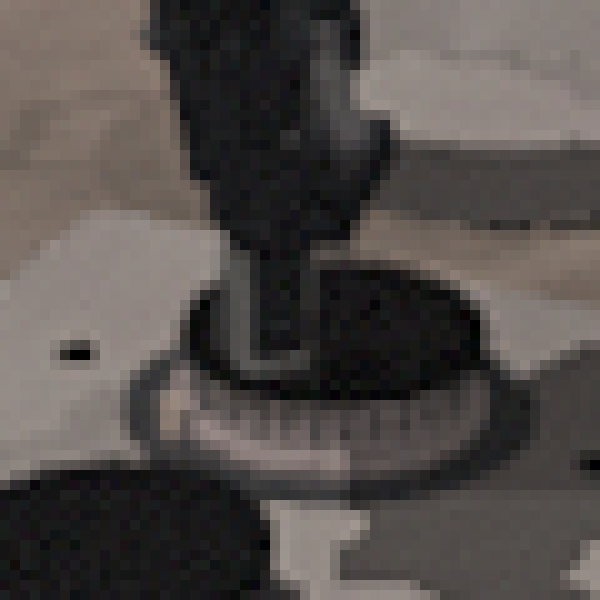

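Call:
jog_arm(targets="1 0.003 0.003 0 0; 1 0 0 -0.004 0; 1 0 0 -0.004 0; 1 0 0 -0.004 0; 1 0 0 -0.002 0; 1 0 0 -0.002 0; 1 0 0 0 0; 1 0 0 0 0; 1 0 0 0 0; 1 0 0 0 0")

```text
t: 3.95
tool_pos: [481.7, -55.6, 46.8]
ee_rot: [0.308, 0.637, 0.308, -0.637]
wrist_force: [0.2, -0.0, 0.1]
opening: 0.2
```

```bash
cat > look.py <<'E'
from bench import manip
import sys,cv2, numpy as np, pickle
from caps import caps
tag=sys.argv[1]
s=manip.observe(); print(s["t"],s["tool_pos"].round(1),s["wrist_force"].round(2),s["moment"].round(2))
for n in sys.argv[2:]:
    im,d=manip.snapshot(n); c=manip.camera_info(n)
    pickle.dump((im,d,c),open(f"{n}{tag}.pkl","wb"))
    x,y=(250,150) if n=="top" else (270,150)
    cv2.imwrite(f"pics/{n}{tag}.png",cv2.resize(im[y:y+100,x:x+(170 if n=="top" else 110),::-1],None,fx=4.5 if n=="top" else 6,fy=4.5 if n=="top" else 6,interpolation=cv2.INTER_CUBIC))
    caps(im,d,c,n,36)
E
python3 look.py 2 side
```

```text
3.95 [481.7 -55.6  46.8] [ 0.21 -0.04  0.14] [-0.06  0.03 -0.02]
side 36 595.5 [297.1 236.1] [21.4 36.8] [484.1 162.   38. ] pl [485.6 160.2  36.9] [-0.002 -0.001]
side 36 408.5 [330.5 205. ] [17.3 31.6] [501.  -15.6  38. ] pl [499.6 -13.1  39.7] [-0.049 -0.04 ]
side 36 513.5 [351.6 175. ] [20.3 38.4] [ 552.7 -221.9   38. ] pl [479.6 -88.1 104.2] [0.326 0.791]
```

View pics/side2.png

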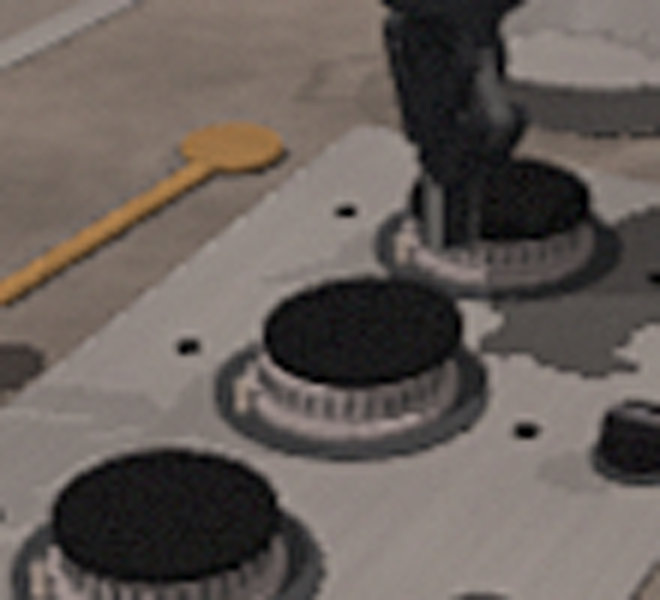

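```bash
python3 - <<'E'
from h import *
im,d,c=load("top0.pkl")
x,y=500,260
a=cv2.resize(im[y:y+130,x:x+140,::-1],None,fx=5,fy=5,interpolation=cv2.INTER_NEAREST)
cv2.circle(a,(int((554-x)*5),int((303.3-y)*5)),6,(0,255,255),2)
cv2.imwrite("pics/grip0.png",a)
ys,xs=np.nonzero((d>0)); k=(xs>540)&(xs<610)&(ys>285)&(ys<335); px=np.c_[xs[k],ys[k]]
P=depthpts(px,d,c); q=P[:,2]>150; P=P[q];px=px[q]
for z in range(180,400,15):
    s=(P[:,2]>=z)&(P[:,2]<z+15)
    if s.sum()>2: print(z,s.sum(),P[s].mean(0).round(),P[s].min(0).round(),P[s].max(0).round(),px[s].mean(0).round())
im,d,c=load("side2.pkl"); im0,d0,_=load("side0.pkl")
ch=(d>0)&(d0>0)&(d<d0-12)
for v in range(168,204,2):
    xs=np.nonzero(ch[v,335:360])[0]+335
    if len(xs): P=depthpts(np.c_[xs,np.full(len(xs),v)],d,c); print(v,xs.min(),xs.max(),np.median(P,0).round(1),P.min(0).round(),P.max(0).round())
E
```

```text
240 43 [ 243. -513.  250.] [ 209. -542.  244.] [ 263. -448.  255.] [573. 301.]
255 78 [ 240. -498.  262.] [ 210. -540.  255.] [ 264. -444.  270.] [570. 304.]
270 40 [ 240. -492.  275.] [ 215. -539.  270.] [ 264. -445.  285.] [572. 304.]
285 119 [ 229. -470.  295.] [ 191. -560.  285.] [ 274. -425.  300.] [568. 311.]
300 167 [ 220. -457.  307.] [ 191. -556.  300.] [ 273. -427.  315.] [566. 317.]
315 144 [ 217. -448.  323.] [ 192. -478.  315.] [ 245. -428.  330.] [567. 320.]
330 222 [ 221. -455.  338.] [ 194. -485.  330.] [ 249. -430.  345.] [575. 318.]
345 186 [ 213. -452.  349.] [ 194. -472.  345.] [ 232. -433.  360.] [578. 323.]
360 211 [ 236. -468.  368.] [ 197. -503.  360.] [ 272. -460.  375.] [593. 311.]
375 237 [ 239. -468.  383.] [ 198. -493.  375.] [ 271. -460.  390.] [598. 311.]
390 306 [ 238. -467.  399.] [ 202. -484.  390.] [ 269. -459.  405.] [604. 312.]
168 337 357 [461.2 -33.4 152.3] [427. -68. 128.] [513. -13. 165.]
170 337 357 [451.6 -24.1 154.8] [425. -67. 123.] [512. -10. 162.]
172 338 357 [447.8 -29.2 149.2] [429. -65. 119.] [507. -10. 155.]
174 340 356 [446. -31. 141.] [434. -55. 119.] [495. -15. 147.]
176 340 354 [452.9 -34.2 133. ] [441. -51. 116.] [492. -21. 138.]
178 341 353 [457.2 -38.9 123.9] [445. -59. 106.] [494. -24. 128.]
180 341 349 [464.5 -45.2 109.3] [457. -53. 105.] [488. -26. 121.]
182 341 349 [472.2 -47.5 103. ] [464. -52. 101.] [486. -43. 105.]
184 341 349 [471.  -47.8  97.2] [466. -56.  93.] [487. -43. 100.]
186 341 349 [471.7 -48.2  90. ] [465. -55.  85.] [489. -44.  93.]
188 341 349 [472.3 -49.1  84.6] [465. -55.  80.] [488. -44.  86.]
190 342 349 [471.9 -47.5  78.4] [468. -62.  74.] [481. -44.  80.]
```

View pics/grip0.png

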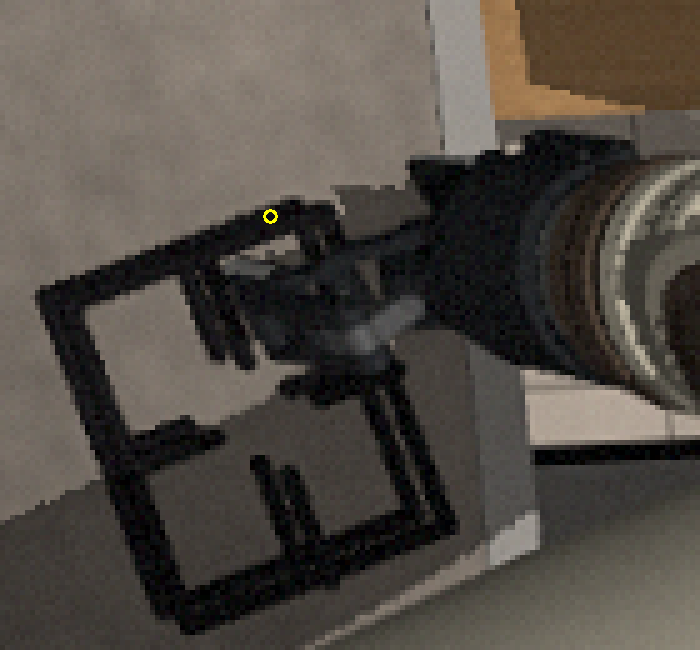

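Call:
jog_arm(targets="1 0.0025 0.003 0 0; 1 0 0 -0.002 0; 1 0 0 -0.002 0; 1 0 0 -0.002 0; 1 0 0 -0.002 0; 1 0 0 -0.001 0; 1 0 0 0 0; 1 0 0 0 0; 1 0 0 0 0; 1 0 0 0 0")

```text
t: 5.25
tool_pos: [484.2, -52.6, 37.7]
ee_rot: [0.308, 0.637, 0.308, -0.637]
wrist_force: [0.1, 0.9, 0.0]
opening: 0.1
```

Call:
jog_arm(targets="1 0 0 -0.003 0; 1 0 0 -0.003 0; 1 0 0 -0.003 0; 1 0 0 -0.002 0; 1 0 0 -0.002 0; 1 0 0 -0.001 0; 1 0 0 0 0; 1 0 0 0 0; 1 0 0 0 0; 1 0 0 0 0")

```text
t: 6.5
tool_pos: [484.2, -52.6, 23.7]
ee_rot: [0.308, 0.637, 0.308, -0.637]
wrist_force: [-0.2, -0.1, -0.2]
opening: -0.0
```

```bash
python3 look.py 3 side
```

```text
6.5 [484.2 -52.6  23.7] [-0.16 -0.09 -0.21] [ 0.   -0.01 -0.04]
side 36 597.0 [297.2 236.1] [21.5 36.7] [484. 162.  38.] pl [485.5 160.2  36.8] [-0.002  0.007]
side 36 391.5 [330.  205.3] [17.  30.7] [501.3 -13.3  38. ] pl [500.2 -11.4  39.4] [-0.046 -0.05 ]
side 36 623.5 [350.  176.1] [26.2 40.1] [ 552.3 -211.3   38. ] pl [472.7 -64.6 111.8] [0.429 0.732]
```

View pics/side3.png

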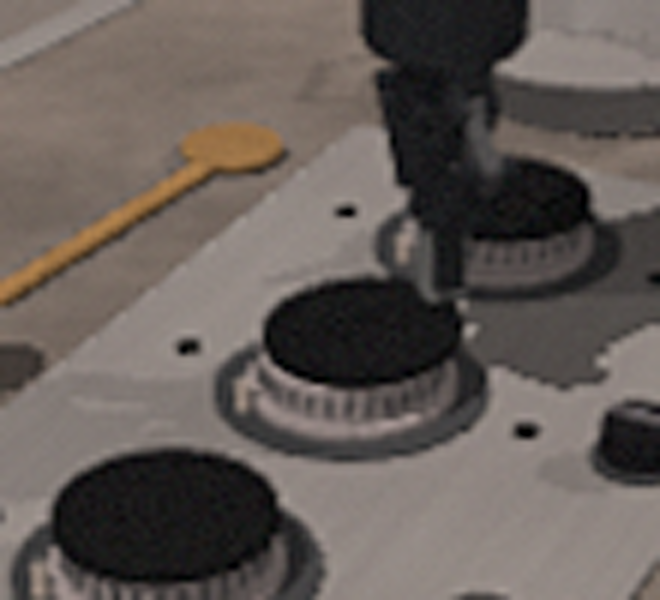

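Call:
jog_arm(targets="1 0 0 -0.002 0; 1 0 0 -0.001 0; 1 0 0 -0.001 0; 1 0 0 -0.001 0; 1 0 0 -0.001 0; 1 0 0 -0.001 0; 1 0 0 0 0; 1 0 0 0 0; 1 0 0 0 0; 1 0 0 0 0")

```text
t: 7.8
tool_pos: [484.2, -52.6, 16.7]
ee_rot: [0.308, 0.637, 0.308, -0.637]
wrist_force: [-0.9, -2.2, 2.3]
opening: -0.1
```

```bash
python3 look.py 4 side
```

```text
7.8 [484.2 -52.6  16.7] [-0.91 -2.16  2.32] [-0.37  0.21 -0.01]
side 36 597.5 [297.1 236.1] [21.4 36.9] [484.2 162.1  38. ] pl [485.6 160.5  36.8] [-0.001 -0.001]
side 36 378.0 [329.5 205.2] [16.7 30.1] [502.8 -13.   38. ] pl [501.3  -9.3  40.2] [-0.014 -0.004]
side 36 715.5 [349.9 175.7] [29.6 38.3] [ 554.3 -213.7   38. ] pl [475.6 -69.5 112.5] [0.383 0.684]
```

Call:
jog_arm(targets="1 0 0 -0.0005 0; 1 0 0 -0.0005 0; 1 0 0 0 0; 1 0 0 0 0; 1 0 0 0 0; 1 0 0 0 0; 1 0 0 0 0; 1 0 0 0 0; 1 0 0 0 0; 1 0 0 0 0")

```text
t: 9.1
tool_pos: [484.2, -52.8, 16.4]
ee_rot: [0.308, 0.637, 0.308, -0.637]
wrist_force: [-4.1, -1.5, 9.6]
opening: -0.1
```

```bash
python3 look.py 5 side
```

```text
9.1 [484.2 -52.8  16.4] [-4.13 -1.5   9.61] [-0.45  0.89 -0.03]
side 36 593.5 [297.2 236.1] [21.3 36.8] [484.1 161.9  38. ] pl [485.5 160.3  36.8] [-0.003  0.001]
side 36 370.0 [329.5 205. ] [16.7 29.6] [503.1 -13.8  38. ] pl [501.1  -9.1  40.7] [-0.001  0.006]
side 36 714.5 [349.8 175.7] [29.5 38.3] [ 554.3 -213.8   38. ] pl [475.3 -69.3 112.6] [0.379 0.682]
```

View pics/side5.png

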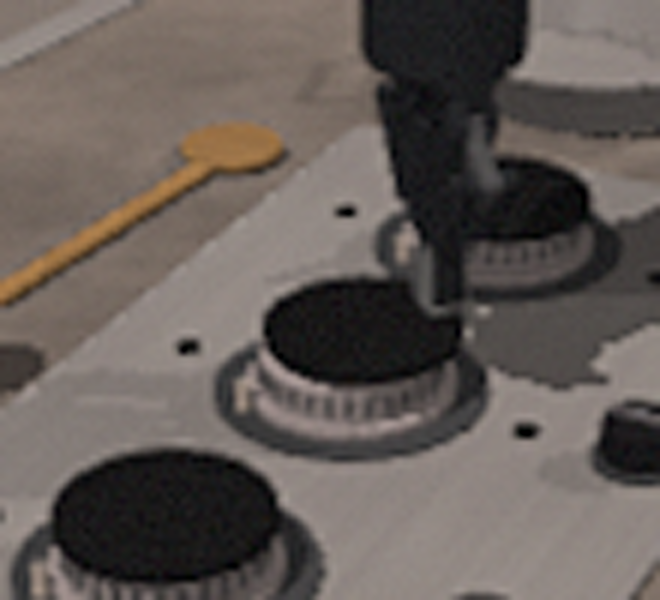

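Call:
jog_arm(targets="1 0 0 0.005 0; 1 0 0 0.005 0; 1 0 0 0.008 0; 1 -0.009 -0.012 0 0; 1 -0.0096 -0.0115 0 0; 1 0 0 0 0; 1 0 0 -0.009 0; 1 0 0 -0.009 0; 1 0 0 -0.009 0; 1 0 0 0 0")

```text
t: 10.4
tool_pos: [464.9, -75.8, 5.5]
ee_rot: [-0.308, -0.636, -0.308, 0.637]
wrist_force: [-0.1, 0.0, 0.8]
opening: -0.1
```

```bash
python3 look.py 6 side
```

```text
10.4 [464.9 -75.8   5.5] [-0.11  0.03  0.77] [0.01 0.   0.04]
side 36 599.0 [297.1 236.1] [21.4 36.9] [484.2 162.   38. ] pl [485.6 160.3  36.8] [-0.003  0.004]
side 36 408.5 [330.5 205. ] [17.3 31.6] [501.  -15.6  38. ] pl [499.8 -13.1  39.6] [-0.044 -0.037]
side 36 596.5 [352.8 175.5] [30.3 33.5] [ 547.1 -220.4   38. ] pl [462.  -64.7 118.6] [-0.089  0.702]
```

View pics/side6.png

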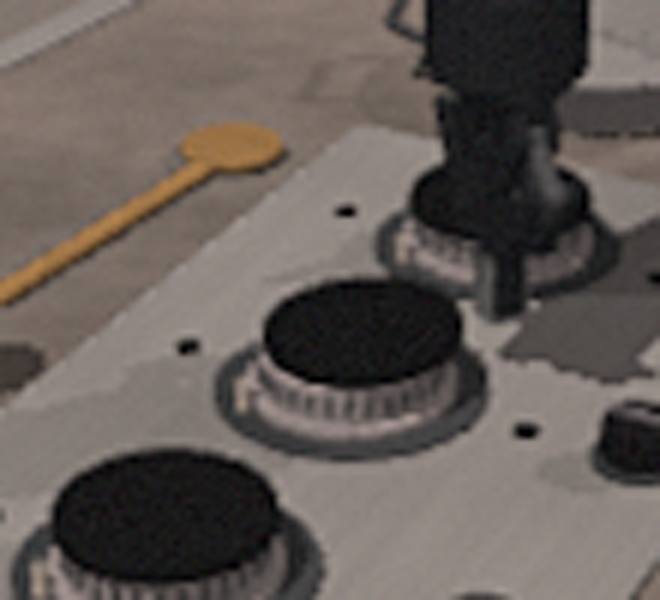

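Call:
jog_arm(targets="1 0.0012 0.0016 0 0; 1 0.0012 0.0016 0 0; 1 0.0006 0.0008 0 0; 1 0.0006 0.0008 0 0; 1 0.0006 0.0008 0 0; 1 0.0006 0.0008 0 0; 1 0.0006 0.0008 0 0; 1 0.0006 0.0008 0 0; 1 0 0 0 0; 1 0 0 0 0")

```text
t: 11.7
tool_pos: [471.6, -68.1, 6.7]
ee_rot: [0.308, 0.637, 0.308, -0.637]
wrist_force: [0.0, 0.4, 0.3]
opening: 0.1
```

```bash
python3 look.py 7 side
```

```text
11.7 [471.6 -68.1   6.7] [0.   0.37 0.32] [0.02 0.02 0.03]
side 36 595.5 [297.1 236.1] [21.4 36.8] [484.1 162.   38. ] pl [485.6 160.2  36.8] [0.004 0.003]
side 36 410.5 [330.7 204.9] [17.2 32.1] [500.8 -16.1  38. ] pl [499.5 -13.6  39.6] [-0.041 -0.041]
side 36 558.5 [350.5 175. ] [26.5 34.5] [ 555.5 -219.6   38. ] pl [460.4 -48.8 127. ] [-0.017  0.825]
```

Call:
jog_arm(targets="1 0.0006 0.0008 0 0; 1 0.0006 0.0008 0 0; 1 0.0006 0.0008 0 0; 1 0.0006 0.0008 0 0; 1 0.0006 0.0008 0 0; 1 0.0006 0.0008 0 0; 1 0 0 0 0; 1 0 0 0 0; 1 0 0 0 0; 1 0 0 0 0")

```text
t: 13.0
tool_pos: [475.2, -63.3, 6.8]
ee_rot: [0.308, 0.637, 0.308, -0.637]
wrist_force: [-0.5, -0.3, -0.5]
opening: 0.3
```

```bash
python3 look.py 8 side
```

```text
13.0 [475.2 -63.3   6.8] [-0.46 -0.28 -0.5 ] [-0.07  0.09 -0.01]
side 36 596.5 [297.1 236.1] [21.3 36.9] [484.2 162.   38. ] pl [485.5 160.4  36.8] [0.001 0.001]
side 36 395.0 [328.1 206.5] [16.7 32.1] [501.6  -4.4  38. ] pl [503.   -6.3  36.9] [-0.001  0.003]
side 36 529.5 [348.9 174.9] [22.6 36.6] [ 560.4 -217.8   38. ] pl [461.6 -41.1 130.6] [-0.043  0.766]
```

View pics/side8.png

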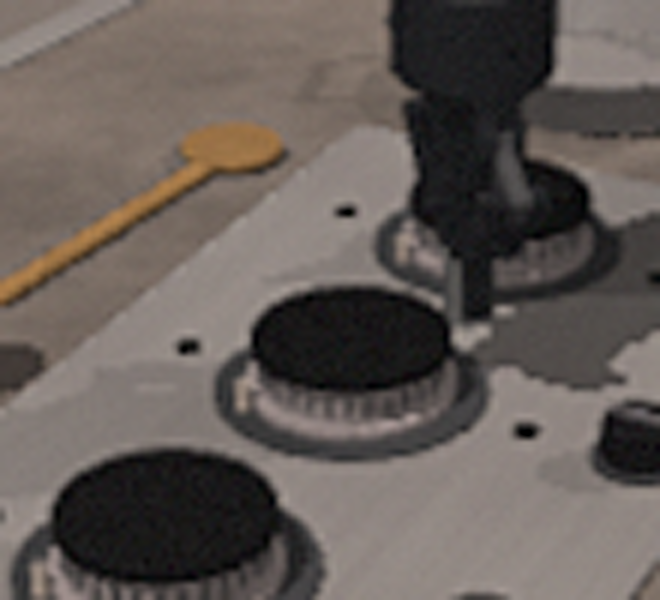

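The middle cap has dropped: it is level and its top is at the same 36.9 mm reading as the left cap. In the side crop it now sits at about (350,338). I'll back straight off, lift and clear the view to check.

Call:
jog_arm(targets="1 -0.003 -0.004 0 0; 1 -0.006 -0.008 0 0; 1 -0.006 -0.008 0 0; 1 0 0 0.03 0; 1 0 0 0.05 0; 1 0 0 0.05 0; 1 -0.04 -0.05 0.02 0; 1 -0.04 -0.06 0 0; 1 -0.03 -0.06 0 0; 1 -0.03 -0.06 0 0")

```text
t: 14.3
tool_pos: [330.7, -295.5, 155.7]
ee_rot: [0.308, 0.637, 0.307, -0.636]
wrist_force: [1.9, -1.0, 0.1]
opening: -0.3
```

Call:
jog_arm(targets="1 -0.02 -0.06 0 0; 1 -0.02 -0.06 0 0; 1 -0.01 -0.06 0 0; 1 0 0 0 0; 1 0 0 0 0; 1 0 0 0 0; 1 0 0 0 0; 1 0 0 0 0; 1 0 0 0 0; 1 0 0 0 0")

```text
t: 15.55
tool_pos: [282.9, -472.2, 155.4]
ee_rot: [0.308, 0.637, 0.308, -0.637]
wrist_force: [-0.2, 0.1, -0.7]
opening: 0.4
```

```bash
python3 look.py 9 side top; python3 -c "
from h import *
im,d,c=load('top9.pkl'); cv2.imwrite('pics/top9f.png',im[:,:,::-1])"
```

```text
15.55 [ 282.9 -472.2  155.4] [-0.23  0.11 -0.72] [-0.03  0.01 -0.  ]
side 36 598.5 [297.1 236.2] [21.5 36.9] [484.1 162.2  38. ] pl [485.6 160.4  36.8] [0.003 0.001]
side 36 400.0 [328.2 206.6] [16.7 32.2] [501.4  -4.3  38. ] pl [503.1  -6.4  36.8] [-0.007  0.013]
side 36 286.5 [353.  183.2] [13.5 28.8] [ 518.2 -171.2   38. ] pl [ 520.  -173.9   36.8] [0.003 0.013]
top 36 720.0 [273.  204.7] [30.9 31.2] [492.7 148.5  38. ] pl [493.3 147.6  37.5] [-0.008  0.002]
top 36 804.5 [333.9 197.7] [32.  32.7] [509.9 -19.8  38. ] pl [510.2 -19.7  37.5] [-0.007 -0.007]
top 36 832.5 [395.1 191.4] [31.5 34.6] [ 525.4 -189.    38. ] pl [ 525.6 -189.    37.7] [ 0.004 -0.002]
```

View pics/top9f.png

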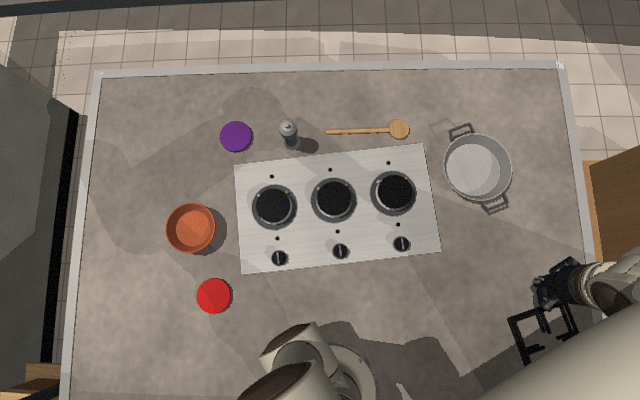

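View pics/side9.png

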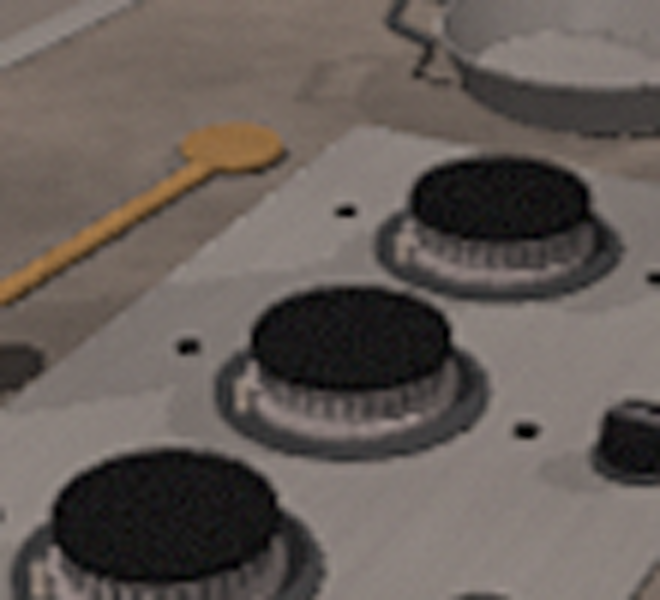

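All three caps are level at the same height. The middle one reads (509.9, -19.8), which matches the midpoint of its neighbours and of the panel dots, and nothing else has moved. I'm handing in.

```bash
python3 -c "
from bench import manip
print(manip.close_job())"
```

```text
the job is handed in; nothing more can be done
None
```

The job is done and handed in at about 15.6 s of the 54 s allowed: the middle cap was the unseated one, and it now sits flat like the other two.

**What I did:** The camera depth showed the middle cap tilted about 0.06 rad, its proud side towards −x, −y; I found it from the pictures and did not press the two good caps. Pressing that side with the shut fingertips brought it level while still about 4 mm proud, at 2 N and then about 10 N. I then lowered the fingers outside its rim and pushed it towards the burner's centre until it dropped in, and drew the arm clear.

**Last checks:**
- **Height:** all three cap tops agree, at 37.5–37.7 mm from the top camera and 36.8 mm from the side camera, against 38 mm nominal.
- **Tilt:** at most about 0.015 rad, which is within the measuring noise.
- **Position:** the middle cap is within about 2 mm of its burner's centre, judged in the top view.
- **Rest of the scene:** the pan, spoon, grinder and dishes look unmoved in the pictures, and the arm is clear of everything.

**What disagreed:**
- **Press force:** the second press, about 10 N, was above the 1–5 N the task gives for rocking the cap. The cap was already nearly level at the 2.3 N reading.
- **Fingertip height:** the tips were about 26 mm higher than the reported tool position, so I set heights by contact and camera.
- **Cameras:** the two differ by 3–5 mm in horizontal position on the panel dots.

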